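# Lock a collet chuck into the tightening fixture

## Task

Take the collet chuck (the holder with the grooved collet nut on top) out of the tool rack and set it upright, taper down, in the bench tightening fixture: with light pressure only, turn it until its two flange slots drop over the fixture's drive dogs and the flange sits fully down on the ring, and let go of it. Then swing the keeper all the way round to its stop, so that its nose lies over the flange and locks the chuck in, and leave the other tools where they are.

Things in the scene. Friction and masses are not known exactly. Their poses are not given: they have to be found in the camera images.
- chuck_nut (a point): Centre of the nut of the collet chuck, the steel tool holder with the grooved nut on top, 0.45 to 0.65 kg, upright in one of the rack's three places (which one varies), turned any way. The nut, fixed to the holder, is a dark steel cylinder 42 mm across and 20 mm high: grip it here. Below it a neck 31 mm across, then (30 to 50 mm below this point) the flange. z points up, x through the two slots.
- collet_chuck: The same chuck; origin on its axis at the flange's flat underside. Flange 46 mm across, 20 mm thick. Two opposed slots, 16 mm wide, at its +x and -x, cut right through the flange from the rim to 16 mm from the axis (half a turn makes no difference). Under the flange a taper, 32 mm across, 18 mm at 46 mm below, then a thin pull stud ending 66 mm below the origin. z up.
- rack: Grey sheet-steel rack, 100 x 320 mm and 85 mm high, fixed to the bench; origin under its centre, y along its length. Three 36 mm holes at y = -100, 0 and +100 mm hold one tool holder each, the flange resting on the top sheet and the taper hanging through, not clamped.
- fixture: Tightening fixture bolted to the bench: base plate 150 x 200 x 14 mm, round aluminium column 72 mm across, steel drive ring 64 mm across on top. Origin on the bench on the bore axis, z up. The keeper's post stands 70 mm from the bore axis towards -y. The ring's two dogs lie roughly along the fixture's x axis: the line through them is within 0.6 rad either way of it; that angle is not measured.
- seat (a point): On the bore axis at the ring's flat top, 90 mm above the bench; axes as the fixture's. Bore 35 mm across, 75 mm deep. Two opposed dark dogs, 14 mm wide, 18 to 29 mm from the axis, stand 8 mm above the ring, clamped. A chuck not lined up rides on them, flange 8 mm too high; within about 0.05 rad its slots drop over them. Home: flange on the ring, nut centre 50 mm above this point.
- keeper_pivot (a point): On the vertical hinge axis of the keeper, on the post 70 mm from the bore axis, at the height of the keeper's underside, 111.5 mm above the bench.
- keeper_knob (a point): Centre of the keeper's grip: an upright black knob 18 mm across, from 17 mm below to 18 mm above this point, on the keeper's tail 40 mm from the hinge axis, on the opposite side from its nose.
- keeper (a joint): Angle of the keeper, a flat steel swing arm 8 mm thick; its nose reaches 53 mm from the hinge. 0 rad: open, nose to the fixture's +x, knob to its -x. Grows anticlockwise seen from above; 1.57 rad is the stop, nose 1.5 mm above the seated flange, knob to the fixture's -y. Light friction (0.06 N m), stays where left. Blocked while the chuck rides 8 mm too high.
- endmill_holder: Bystander in the rack: a plain round holder of 39 mm diameter with an end mill sticking out of it, 87 mm above the rack's top. Origin at its flange underside.
- drill_chuck: Bystander in the rack: holder with a tapered keyless drill chuck of 43 mm diameter, 85 mm above the rack's top. Origin at its flange underside.
- spanner: Bystander: flat hook spanner about 215 mm long with a black grip, lying on the bench; origin under it.
- drill: Bystander: cordless drill standing on its battery, 210 mm high; origin under it.
- caliper: Bystander: digital caliper 225 mm long, lying on the bench; origin under it.
- bolt_bin: Bystander: blue plastic bin of bolts, 160 x 105 x 75 mm; origin under it.

How it is judged (in metres and radians):
On the way:
1. the chuck is fully down on the ring, its slots over the dogs, with the keeper still open (z of chuck_nut in the frame of seat below 0.0515 m and horizontal distance between chuck_nut and seat below 0.004 m and angle between chuck_nut's own z axis and vertical below 0.04 rad and value of joint keeper below 0.8 rad), for 0.2 s.
At the end, for the whole second after the job is handed in: The chuck stands in the fixture with its flange down on the ring (nut centre 50 mm above the seat, at most 1.5 mm high), within 4 mm of the bore axis and upright within 0.04 rad; the keeper is swung past 1.40 rad, to its stop over the flange (z of chuck_nut in the frame of seat between 0.047 and 0.0515 m and horizontal distance between chuck_nut and seat below 0.004 m and angle between chuck_nut's own z axis and vertical below 0.04 rad and value of joint keeper above 1.4 rad); the robot touches nothing.
It fails at once if the chuck is pressed, twisted or dropped on the fixture with more than 50 N in all (contact force between collet_chuck and fixture above 50 N).
It fails at once if another tool is moved by more than 20 mm (distance of any of endmill_holder, drill_chuck, spanner, drill, caliper, bolt_bin from where it was at the start of the episode above 0.02 m).
It also fails if it takes over 59 s, if anything falls off the work surface, if the arm or the gripper's body presses on something with over 40 N, if the wrist force passes 120 N, or if a joint passes its speed limit or range.

## Robot

A 7-joint arm with a two-finger parallel gripper is mounted at the origin on the work surface. World frame = base frame: x ahead of the robot, y to its left, z up, the work surface at z = 0. Lengths are in mm, angles in rad, forces in N, time in s.
With the tool pointing down it reaches from about 400 to 875 mm from the base axis. Payload 4.4 kg.
Tool frame: the origin (TCP) lies midway between the tips of the shut fingers; the grasp point (between the pads) lies 19 mm behind it; z points along the fingers, y is the direction in which the jaws open and shut (so a half turn about z gives the same grasp; the last joint's range is limited). The gripper opens to 85 mm and grips with 20 to 120 N. Pads are 22 mm wide; open, the fingers measure 114 mm over their backs; the gripper's body (76 mm by 85 mm) begins 54 mm behind the grasp point. The pads swing forward as they close: fully open they stand 13 mm farther back than shut.
Start: joints at [1.085, 0.628, 0.038, 1.517, -0.027, 0.996, -0.02], TCP at [264.954, -593.563, 231.313] pointing down, gripper open.
Joint ranges: [-3.06, 3.06], [-0.37, 2.12], [-1.25, 1.32], [0.18, 2.47], [-1.1, 4.24], [0.23, 1.98], [-2.94, 2.94]. Speed limits (rad/s): [2.57, 2.57, 3.14, 3.14, 3.14, 3.14, 3.14].

## Interface

Orientations are given as [roll, pitch, yaw] about the fixed x, y, z axes, in that order (R = Rz(yaw) Ry(pitch) Rx(roll)).
In Python, from cell import * gives the robot as it stands. The module is installed in compiled form; this text tells all that it offers.
- The arm moves only by the tool move_arm, never from a script. Its argument "series" is a list of rows, each a list of 2 entries, a list of its own where there are three numbers: the shift along the tool's x, y, z in m, then the turn about the tool's z in rad. In form: [[[x, y, z], yaw], ...]. A call has 1 to 5 rows; each row is the pose to reach, as a shift and turn from the pose measured when the call began, along the tool's axes at that moment; what a row does not reach only later rows make up. A row lasts 1/8 s, in which the tool goes at most 62.5 mm and 10.7 degrees, less where a joint would pass 70% of its speed; a pose out of reach is approached as far as the arm can. A call with a gripper value outside its range is refused whole. "claw" is the opening, from 0 (shut) to 1 (fully open), set as the call begins (left out, the last holds). The fingers move at their own pace and stop on an object; the grip force is fixed at half the most. Time passes only in rows, so rows that repeat a pose let the fingers close. It gives the time, the measured TCP pose, the force and the opening at its end, in the units of the state.
- read_state(): the state, without advancing time (a new reading comes with each control period).
- get_image(name): name is "side" or "top" or "wrist"; returns the picture (400x640x3 uint8, blue, green, red); there is no depth.
- camera_model(name): a dict with "fov_y" (degrees; the focal length in pixels is half the picture's height over the tangent of half this angle, whatever the lens; pixels are square), "cx", "cy" (the principal point, pixels), "pose" (4x4, takes a point from camera to world coordinates); the wrist camera has in their place "tool_from_camera" (4x4, takes a point from camera to tool coordinates, whose origin is the TCP and whose axes are the flange's). Camera axes: x right, y down, z forward; pixel columns grow to the right and rows downward; lengths in mm; the calibration is good to about 2 mm. A picture is of the moment at which its call begins: read the wrist's pose just before it. camera_model takes no time and is no camera call.
- finish_job(): hands the job in, once; it reports no verdict.
The state is a dict: "clock": time; "qpos": joint angles; "qd": joint speeds; "tau": joint torques, N m; "eef_pos": TCP position; "tool_rot": TCP orientation; "force": force on the tool from outside, world axes, zero at the start; "torque": the same for the moment, N m; "width": finger opening in mm.
Only numpy, scipy, OpenCV 4.12 (cv2) and the standard library are available. Lean on these libraries where they do the work, as an engineer would, in place of code of your own. Each camera call takes 0.05 s, during which the arm holds its last target. There are 200 camera calls.

## Working session

There is one attempt and no reset: what is moved stays moved. The work goes in short steps, Python scripts to look and compute and a tool call to move; the robot and the scene stay as the last step left them, time stands still between calls to the robot, and variables do not carry over. Pictures are saved under pics/ and viewed, about 8 in all and at most 12, crops included, and the job is handed in when it is done.

Besides the shell and the picture viewer there is one more tool, called after ">>>" as a command line: name --argument value ..., lists and objects as JSON in quotes. move_arm: Moves the arm, as the interface text tells. Its arguments: {"type":"object","properties":{"series":{"type":"array"},"claw":{"type":"number"}},"required":["series"]}

```bash
mkdir -p pics; cat > h.py <<'E'
from cell import *
import numpy as np, cv2
from scipy.spatial.transform import Rotation as R
def K(m):
    f=200/np.tan(np.radians(m["fov_y"])/2); return f,m["cx"],m["cy"]
def tool():
    s=read_state(); T=np.eye(4); T[:3,:3]=R.from_euler('xyz',s["tool_rot"]).as_matrix(); T[:3,3]=s["eef_pos"]; return T
def campose(n):
    m=camera_model(n); return m["pose"] if "pose" in m else tool()@np.array(m["tool_from_camera"])
def px2w(n,u,v,z,P=None):
    f,cx,cy=K(camera_model(n)); P=np.array(campose(n) if P is None else P)
    d=P[:3,:3]@np.array([(u-cx)/f,(v-cy)/f,1]); o=P[:3,3]; return o+d*(z-o[2])/d[2]
def w2px(n,p,P=None):
    f,cx,cy=K(camera_model(n)); P=np.array(campose(n) if P is None else P)
    q=P[:3,:3].T@(np.array(p,float)-P[:3,3]); return np.array([cx+f*q[0]/q[2],cy+f*q[1]/q[2]])
def w2tool(p): return tool()[:3,:3].T@(np.array(p)-tool()[:3,3])
E
python3 - <<'E'
from h import *
print(read_state())
for n in("top","side","wrist"): print(n,camera_model(n))
a=get_image("top");b=get_image("side")
cv2.imwrite("pics/top.png",a);cv2.imwrite("pics/side.png",b)
E
```

```text
{'clock': 0.0, 'qpos': array([ 1.08519015,  0.62932563,  0.03842205,  1.51840836, -0.0269776 ,
        0.99632459, -0.0200406 ]), 'qd': array([ 2.05972802e-03, -3.67296614e-05, -1.41860973e-03,  1.62933006e-04,
        2.19232495e-04,  5.33109386e-04, -2.84463701e-04]), 'tau': array([ 2.16016696e-05, -5.63414705e+01,  1.22626573e+00, -1.93449229e+01,
        1.09604813e-02,  1.04295148e-02, -6.60170755e-06]), 'eef_pos': array([ 264.69231477, -592.94760818,  230.3891299 ]), 'tool_rot': array([-3.13964450e+00,  3.28921985e-05,  4.19792989e-01]), 'force': array([ 0.69687876,  0.34099708, -0.84824077]), 'torque': array([-0.02967058, -0.01480915,  0.03218879]), 'width': 85.63102399051948}
top {'fov_y': 44.88899510808881, 'cx': 325.7326506741697, 'cy': 199.92613681052302, 'pose': array([[-1.69048344e-02, -9.87670398e-01,  1.55632295e-01,
         3.54818188e+02],
       [-9.99831133e-01,  1.55764891e-02, -9.75082002e-03,
        -9.35140418e+01],
       [ 7.20639154e-03, -1.55770850e-01, -9.87766931e-01,
         1.48157559e+03],
       [ 0.00000000e+00,  0.00000000e+00,  0.00000000e+00,
 
[... 210 characters left out ...]
   [-2.78532088e-01,  6.81455136e-01, -6.76785619e-01,
         6.78421773e+02],
       [-3.93746155e-03, -7.05475936e-01, -7.08722936e-01,
         9.07571427e+02],
       [ 0.00000000e+00,  0.00000000e+00,  0.00000000e+00,
         1.00000000e+00]])}
wrist {'fov_y': 68.5752393376523, 'cx': 315.98477043007136, 'cy': 195.79850663436088, 'tool_from_camera': array([[ 1.52543479e-03, -9.50271737e-01, -3.11418205e-01,
         7.94934065e+01],
       [ 9.99997387e-01,  1.97987011e-03, -1.14310532e-03,
        -1.26379834e+00],
       [ 1.70282827e-03, -3.11415648e-01,  9.50272274e-01,
        -1.42953725e+02],
       [ 0.00000000e+00,  0.00000000e+00,  0.00000000e+00,
         1.00000000e+00]])}
```

View pics/top.png

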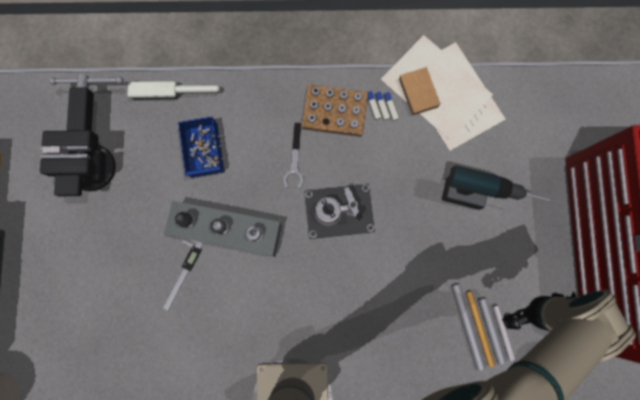

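View pics/side.png

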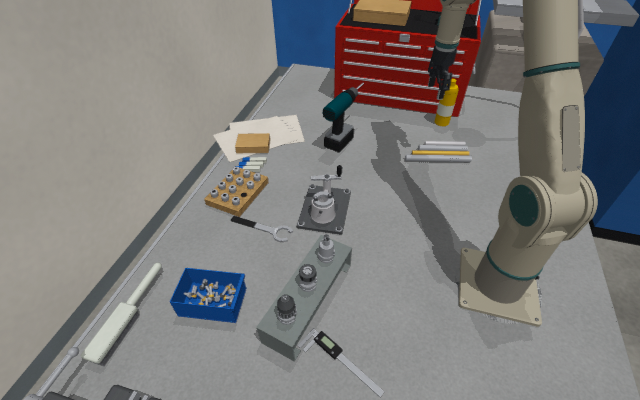

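The top view shows the rack (tools near (183,218), (218,226) and (255,231)) and the fixture with its bore near (328,210). The side view shows the rack tools at (286,307), (307,275) and (326,248). I'll enlarge both regions.

```bash
python3 - <<'E'
from h import *
a=cv2.imread("pics/top.png");b=cv2.imread("pics/side.png")
A=cv2.resize(a[170:260,160:385],(800,320),interpolation=cv2.INTER_CUBIC)
B=cv2.resize(b[160:360,255:365],None,fx=2.6,fy=1,interpolation=3) 
B1=cv2.resize(b[225:335,255:365],(278,278),interpolation=3);B2=cv2.resize(b[160:240,290:360],(318,278),interpolation=3)
C=np.zeros((600,800,3),np.uint8);C[:320]=A;C[321:599,:278]=B1;C[321:599,290:608]=B2
cv2.imwrite("pics/c1.png",C)
for u,v in((183,218),(218,226),(255,231)): print(px2w("top",u,v,150))
print(px2w("top",328,210,90))
for u,v,w in((168,218,85),(205,200,85)): pass
E
```

```text
[520.3064563  288.39747935 150.        ]
[496.55571029 191.49722284 150.        ]
[481.08564512  89.54795706 150.        ]
[ 544.39636975 -113.32647908   90.        ]
```

View pics/c1.png

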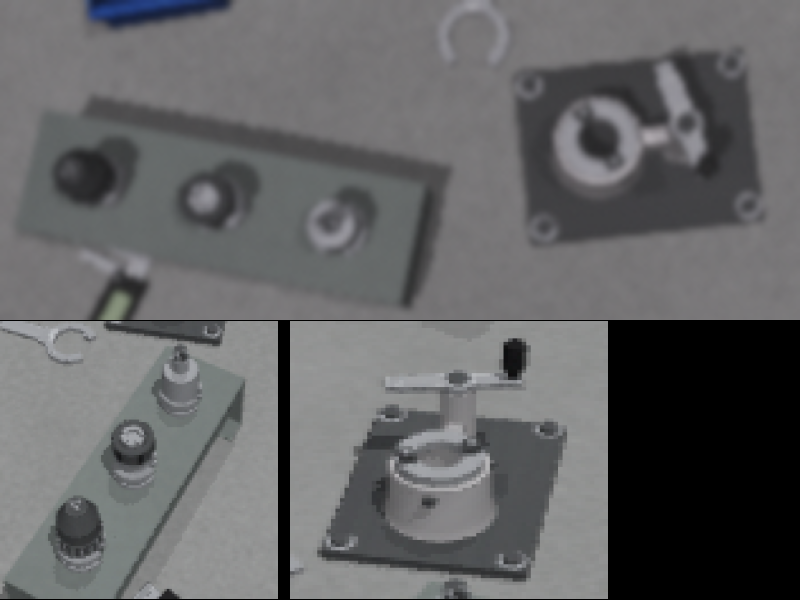

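The middle tool, at about (497,191), is the collet chuck. The fixture bore is at about (544,-113) with yaw ≈ 0.1, and the dogs lie at ≈ 0.54 rad in world. I'll go above the fixture first for a close look.

>>> move_arm --series '[[[0.045, -0.032, -0.04], -0.12], [[0.09, -0.064, -0.07], -0.24], [[0.135, -0.096, -0.07], -0.36], [[0.18, -0.13, -0.07], -0.48], [[0.225, -0.162, -0.07], -0.6]]' --claw 1

```text
clock: 0.72
eef_pos: [404.8, -351.6, 300.7]
tool_rot: [-3.14, -0.001, 1.024]
force: [1.5, -0.9, 0.2]
width: 85.2
```

>>> move_arm --series '[[[0.06, 0, 0], -0.12], [[0.12, 0, 0], -0.25], [[0.18, -0.002, 0], -0.37], [[0.235, -0.003, 0], -0.5], [[0.276, -0.004, 0], -0.55]]'

```text
clock: 1.35
eef_pos: [545.6, -111.0, 300.7]
tool_rot: [-3.141, -0.003, 1.578]
force: [0.3, -1.0, -0.4]
width: 85.1
```

```bash
python3 - <<'E'
from h import *
s=read_state();print(s["eef_pos"],s["tool_rot"],s["qpos"],s["qd"].round(2));T=campose("wrist");a=get_image("wrist");cv2.imwrite("pics/w1.png",a);np.save("w1.npy",T)
E
```

```text
[ 545.61987186 -111.04534178  300.74654252] [-3.14053877e+00 -2.58298956e-03  1.57841389e+00] [ 0.3857386   0.43792298 -0.34588216  1.68094775  0.16336492  1.05275735
 -0.00372793] [-0.49  0.16 -0.11 -0.24  0.12  0.12 -0.26]
```

View pics/w1.png

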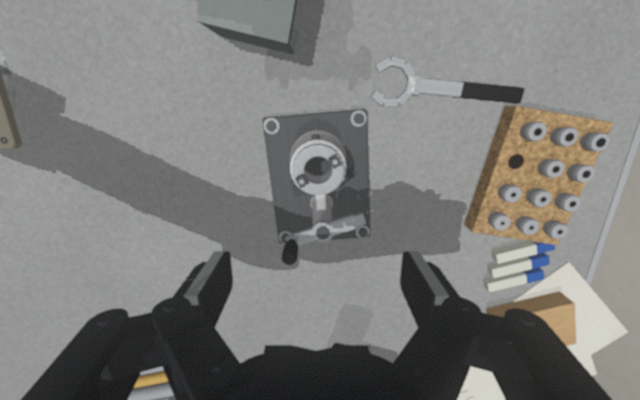

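The fixture is in view: ring centre (318,167), dogs near (335,160) and (302,182), keeper knob at (290,250). I'll go down for a sharper measurement.

>>> move_arm --series '[[[-0.004, 0, 0.055], 0], [[-0.008, 0, 0.1], 0], [[-0.008, 0, 0.11], 0], [[-0.008, 0, 0.11], 0], [[-0.008, 0, 0.11], 0]]'

```text
clock: 2.02
eef_pos: [550.0, -112.0, 192.7]
tool_rot: [3.136, -0.007, 1.586]
force: [0.4, 0.3, 1.0]
width: 85.1
```

```bash
cat >> h.py <<'E'
def rect(img,n,P,c,z,half,s):
    "top-down map of plane z; columns = +x world, rows = -y world"
    k=int(2*half*s); q=np.array([px2w(n,0,0,z,P)]) # noqa
    src=np.array([w2px(n,[c[0]+a,c[1]+b,z],P) for a,b in((-half,half),(half,half),(half,-half),(-half,-half))],np.float32)
    M=cv2.getPerspectiveTransform(src,np.array([[0,0],[k,0],[k,k],[0,k]],np.float32))
    return cv2.warpPerspective(img,M,(k,k),flags=cv2.INTER_CUBIC)
E
python3 - <<'E'
from h import *
s=read_state();print(s["eef_pos"],s["tool_rot"],s["qd"].round(2));T=campose("wrist");a=get_image("wrist");cv2.imwrite("pics/w2raw.png",a);np.save("w2.npy",T)
r=rect(a,"wrist",T,(545,-113),98,40,7); r2=rect(a,"wrist",T,(550,-150),14,120,2)
C=np.zeros((560,800,3),np.uint8);C[:,:560]=r;C[:320,560:]=cv2.resize(a,None,fx=.6,fy=.6)[:,70:310][:320].copy() if 0 else 0
C[:240,560:]=cv2.resize(a[:,:],(240,150)).repeat(1,0) if 0 else cv2.resize(r2,(240,240))
C[260:410,560:]=cv2.resize(a,(240,150))
cv2.imwrite("pics/w2.png",C)
E
```

```text
[ 549.97927489 -111.96016616  192.68503771] [ 3.13617949 -0.00694756  1.58589339] [-0.   -0.01 -0.    0.    0.   -0.   -0.  ]
```

View pics/w2.png

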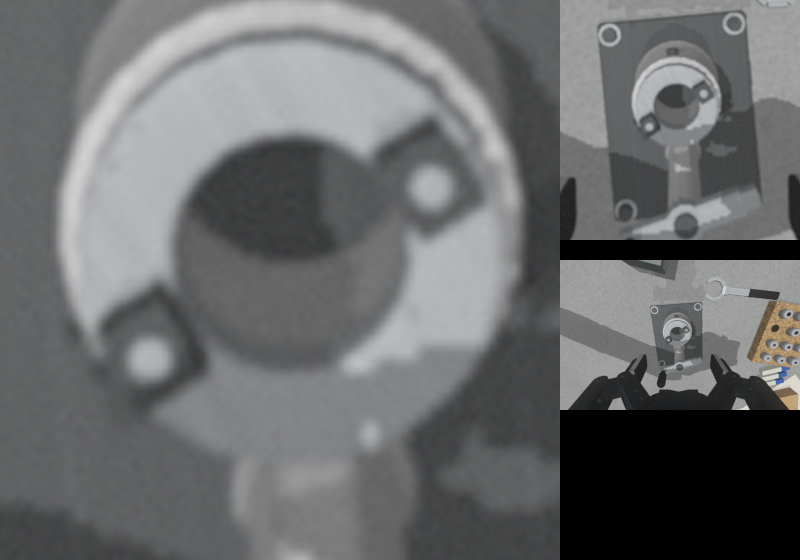

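Bore at (546.5,-111.8), dog line at world angle 0.547, fixture yaw ≈ 0.095. The ring edges and the dog midpoint agree. Now to the chuck.

>>> move_arm --series '[[[0.055, -0.009, -0.025], 0], [[0.11, -0.018, -0.03], 0], [[0.165, -0.027, -0.03], 0], [[0.22, -0.036, -0.03], 0], [[0.278, -0.046, -0.03], 0]]'

```text
clock: 2.7
eef_pos: [500.1, 166.8, 226.1]
tool_rot: [3.133, -0.008, 1.585]
force: [0.5, 0.5, -0.1]
width: 85.5
```

>>> move_arm --series '[[[0, 0, 0.02], 0], [[0, 0, 0.02], 0], [[0, 0, 0.02], 0]]'

```text
clock: 3.08
eef_pos: [501.1, 166.1, 207.1]
tool_rot: [3.131, -0.007, 1.583]
force: [0.8, -0.2, 0.3]
width: 85.2
```

```bash
python3 - <<'E'
from h import *
s=read_state();print(s["eef_pos"],s["tool_rot"],s["qd"].round(2));T=campose("wrist");a=get_image("wrist");cv2.imwrite("pics/w3raw.png",a);np.save("w3.npy",T)
u,v=w2px("wrist",[497,191,105],T).astype(int);print(u,v)
c=cv2.resize(a[max(v-50,0):v+50,u-50:u+50],(500,500),interpolation=3)
C=np.zeros((500,800,3),np.uint8);C[:,:500]=c;C[:188,500:]=cv2.resize(a,(300,188))
b=cv2.imread("pics/side.png");C[200:500,500:]=cv2.resize(b[255:305,282:332],(300,300),interpolation=3)
cv2.imwrite("pics/w3.png",C)
E
```

```text
[501.09678644 166.13332143 207.09313986] [ 3.13110808 -0.00741013  1.58339013] [ 0.01 -0.    0.   -0.    0.   -0.   -0.  ]
311 170
```

View pics/w3.png

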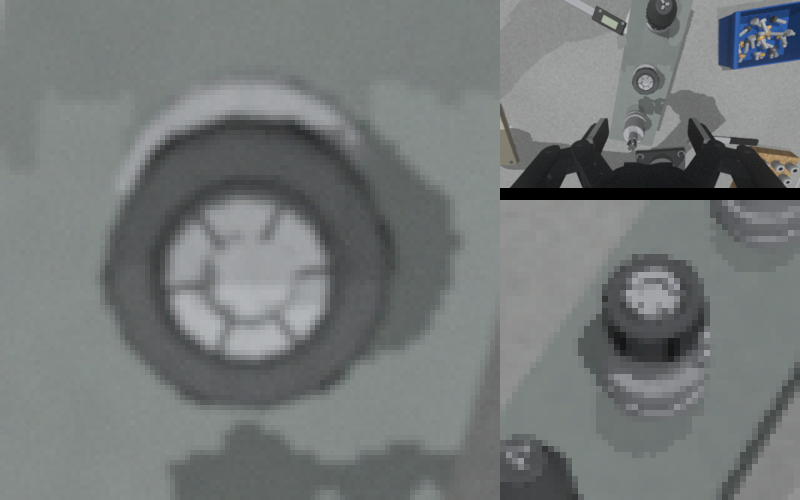

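Nut top centre is at full-image (310,173). No slot shows on its +y side, so the slots must lie roughly along ±x. I'll look obliquely from the +x side.

>>> move_arm --series '[[[0.0, 0.06, 0.0], 0], [[0, 0.12, 0.02], 0], [[-0.03, 0.165, 0.05], 0], [[-0.03, 0.165, 0.055], 0], [[-0.03, 0.165, 0.055], 0]]'

```text
clock: 3.75
eef_pos: [666.6, 137.7, 153.3]
tool_rot: [3.132, -0.008, 1.581]
force: [0.2, 0.8, 0.3]
width: 85.3
```

```bash
python3 - <<'E'
from h import *
P3=np.load("w3.npy");n=px2w("wrist",310.4,173,145,P3);print("nut",n,"rel tool")
s=read_state();print(s["eef_pos"],s["tool_rot"],s["qd"].round(2));T=campose("wrist");a=get_image("wrist");cv2.imwrite("pics/w4raw.png",a);np.save("w4.npy",T)
r=rect(a,"wrist",T,n[:2],105,40,7)
u,v=w2px("wrist",[n[0],n[1],115],T).astype(int);print(u,v)
c=cv2.resize(a[max(v-50,0):v+50,max(u-50,0):u+50],(300,300),interpolation=3)
C=np.zeros((560,800,3),np.uint8);C[:,:500]=r[:,60:];C[:300,500:]=c
cv2.imwrite("pics/w4.png",C)
E
```

```text
nut [496.32702718 197.79061303 145.        ] rel tool
[666.63789431 137.69022974 153.28924531] [ 3.13247735 -0.00795766  1.58125811] [-0.02 -0.03 -0.02  0.01 -0.   -0.   -0.  ]
36 133
```

View pics/w4.png

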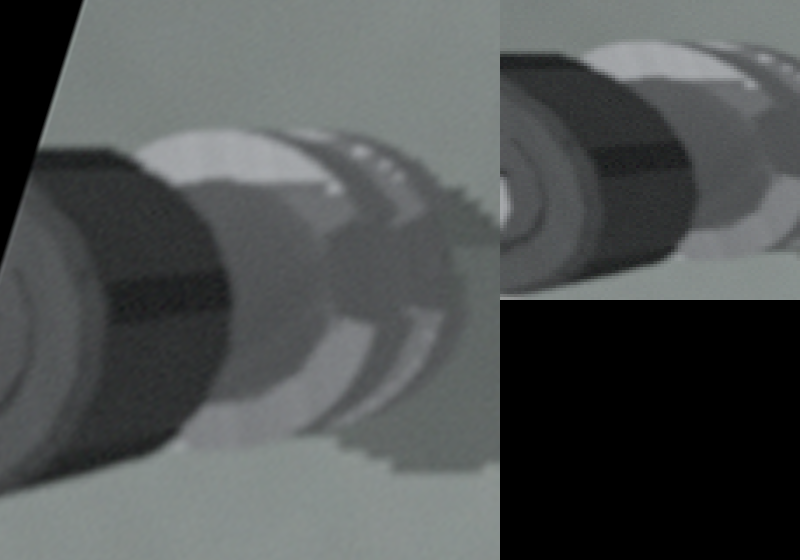

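The slot is seen clearly: rim corners at rectified (375,325) and (365,212). The flange diameter measures 45.7 mm, centre at (496,196.6), and the slot direction is ≈ 0.134 rad world. I'll keep yaw 1.58 and go above it to grasp.

>>> move_arm --series '[[[0.0, -0.02, -0.055], 0], [[0.02, -0.075, -0.06], 0], [[0.045, -0.13, -0.06], 0], [[0.061, -0.17, -0.06], 0], [[0.061, -0.17, -0.06], 0]]'

```text
clock: 4.42
eef_pos: [491.5, 200.1, 215.1]
tool_rot: [3.13, -0.01, 1.59]
force: [0.8, 0.5, 0.0]
width: 85.3
```

>>> move_arm --series '[[[0, 0, 0.03], 0], [[0, 0, 0.03], 0], [[0, 0, 0.03], 0]]'

```text
clock: 4.8
eef_pos: [492.7, 200.5, 186.2]
tool_rot: [3.129, -0.01, 1.59]
force: [0.1, -1.3, -0.1]
width: 85.8
```

```bash
python3 - <<'E'
from h import *
s=read_state();print(s["eef_pos"],s["tool_rot"],w2tool([496.1,196.8,112]))
T=campose("wrist");a=get_image("wrist");cv2.imwrite("pics/w5raw.png",a)
g=cv2.GaussianBlur(cv2.cvtColor(a,6),(3,3),0);u,v=w2px("wrist",[496.1,196.8,145],T);print(u,v)
c=cv2.HoughCircles(g[int(v)-60:int(v)+60,int(u)-60:int(u)+60],cv2.HOUGH_GRADIENT_ALT,1,5,param1=100,param2=.5,minRadius=12,maxRadius=55);print(c)
if c is not None:
  for x,y,r in c[0]: print(px2w("wrist",x+int(u)-60,y+int(v)-60,145,T),r)
E
```

```text
[492.68239108 200.52148289 186.16294236] [ 3.12876977 -0.01023992  1.58969695] [-4.54461988  2.39597935 74.15711171]
321.4815782617679 230.61438575379637
[[[ 59.         63.         32.212105 ]
  [ 59.         63.         49.50285  ]
  [ 59.         63.         20.154324 ]
  [ 52.         28.         18.45764  ]
  [ 71.        105.         23.511995 ]
  [ 80.         97.         15.9624195]]]
[495.12566114 194.99601321 145.        ] 32.212105
[495.12566114 194.99601321 145.        ] 49.50285
[495.12566114 194.99601321 145.        ] 20.154324
[489.86934049 220.25037504 145.        ] 18.45764
[504.61436581 161.95492526 145.        ] 23.511995
[510.82962047 168.60132854 145.        ] 15.9624195
```

>>> move_arm --series '[[[-0.0057, 0.0018, 0.01], 0], [[-0.0057, 0.0018, 0.05], 0], [[-0.0057, 0.0018, 0.074], 0], [[-0.0057, 0.0018, 0.074], 0], [[-0.0057, 0.0018, 0.074], 0]]'

```text
clock: 5.48
eef_pos: [496.4, 195.7, 112.9]
tool_rot: [3.127, -0.011, 1.589]
force: [0.5, -0.2, 0.4]
width: 85.5
```

>>> move_arm --series '[[[0, 0, 0], 0], [[0, 0, 0], 0], [[0, 0, 0], 0], [[0, 0, 0], 0], [[0, 0, 0], 0]]' --claw 0

```text
clock: 6.1
eef_pos: [497.1, 195.9, 113.9]
tool_rot: [3.126, -0.011, 1.589]
force: [0.1, -0.5, 5.2]
width: 40.7
```

```bash
python3 - <<'E'
from h import *
s=read_state();print(s["eef_pos"],s["tool_rot"],s["force"],s["torque"],s["width"],s["qd"].round(2))
E
```

```text
[497.07811415 195.94247374 113.86498665] [ 3.12556636 -0.01130985  1.58916835] [ 0.12092913 -0.47114885  5.21013688] [-0.06288934  0.19381268  0.03249043] 40.72209371383425 [ 0.  0. -0. -0.  0.  0. -0.]
```

Gripped at 40.7 mm width. I'll lift it straight up, corrected for the tool's small tilt.

>>> move_arm --series '[[[0.0002, 0.0003, -0.02], 0], [[0.0007, 0.001, -0.06], 0], [[0.0012, 0.0018, -0.11], 0], [[0.0018, 0.0026, -0.16], 0], [[0.002, 0.0028, -0.175], 0]]'

```text
clock: 6.72
eef_pos: [497.9, 196.4, 291.2]
tool_rot: [3.122, -0.013, 1.589]
force: [0.9, 0.4, -6.0]
width: 40.1
```

```bash
python3 - <<'E'
from h import *
s=read_state();print(s["eef_pos"],s["tool_rot"],s["force"],s["torque"],s["width"],w2tool([546.5,-111.8,215]),w2tool([600,0,290]))
E
```

```text
[497.92962721 196.44005553 291.21207895] [ 3.12154075 -0.01280456  1.58904868] [ 0.93502825  0.37272932 -6.03331889] [-0.01706637 -0.016856   -0.03812949] 40.13868649630181 [-310.02568507   41.47923666   73.09474292] [-198.26952177   98.47488273    0.64789143]
```

>>> move_arm --series '[[[-0.055, 0.008, -0.005], -0.05], [[-0.115, 0.016, -0.005], -0.14], [[-0.175, 0.024, -0.003], -0.25], [[-0.235, 0.033, 0], -0.35], [[-0.29, 0.04, 0.0], -0.413]]'

```text
clock: 7.35
eef_pos: [541.6, -95.2, 285.7]
tool_rot: [3.122, -0.006, 2.004]
force: [1.5, 0.6, -5.3]
width: 40.1
```

>>> move_arm --series '[[[0, 0, 0.03], 0], [[0, 0, 0.03], 0], [[0, 0, 0.03], 0]]'

```text
clock: 7.72
eef_pos: [541.9, -93.4, 255.5]
tool_rot: [3.123, -0.007, 2.006]
force: [0.6, 0.3, -5.7]
width: 40.4
```

```bash
python3 - <<'E'
from h import *
s=read_state();print(s["eef_pos"],s["tool_rot"],s["force"],s["width"],w2tool([546.5,-111.8,180]))
Tt=tool();T=campose("wrist");a=get_image("wrist");b=get_image("side");cv2.imwrite("pics/w6raw.png",a)
zt=s["eef_pos"][2]-113.9+145
u,v=(int(x) for x in w2px("wrist",Tt[:3,3]+[0,0,zt-Tt[2,3]],T));print(u,v)
u0,u1,v0,v1=u-75,u+75,v-75,min(v+75,400)
c=cv2.resize(a[v0:v1,u0:u1],None,fx=3,fy=3,interpolation=3);C=np.zeros((450,800,3),np.uint8);C[:c.shape[0],:450]=c
C[:350,450:]=cv2.resize(b[130:230,280:380],(350,350),interpolation=3);cv2.imwrite("pics/w6.png",C);print(u0,v0,zt)
E
```

```text
[541.90394728 -93.36974712 255.45261035] [ 3.12260978 -0.00725501  2.00563124] [ 0.61352447  0.30899791 -5.71443513] 40.41811961214677 [-19.19817588  -5.02456604  75.23349061]
318 290
243 215 286.5526103473085
```

View pics/w6.png

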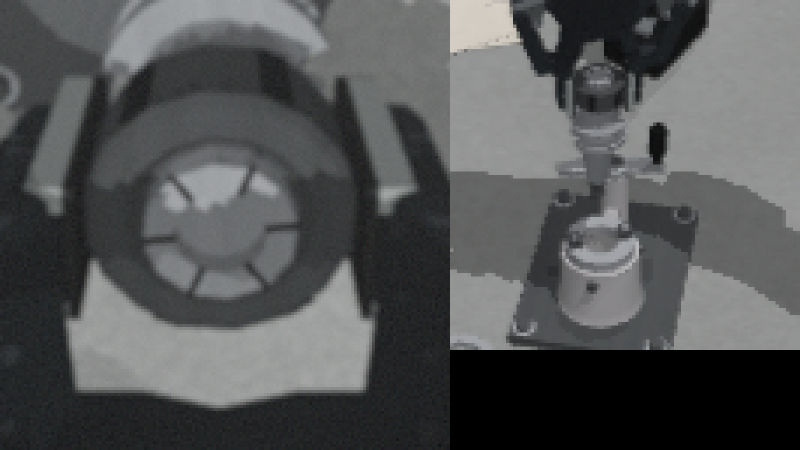

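The chuck is held centred: the nut face centre projects to (317,290) against (318,290) expected. Now over the bore and down to just above the ring.

>>> move_arm --series '[[[-0.0187, -0.0036, 0], 0], [[-0.0187, -0.0036, 0.02], 0], [[-0.019, -0.0045, 0.05], 0], [[-0.0192, -0.005, 0.075], 0], [[-0.0192, -0.005, 0.075], 0]]'

```text
clock: 8.45
eef_pos: [546.6, -113.0, 180.1]
tool_rot: [3.124, -0.007, 2.005]
force: [-0.5, 0.6, -4.3]
width: 40.4
```

```bash
python3 - <<'E'
from h import *
s=read_state();print(s["eef_pos"],s["tool_rot"],s["force"],s["torque"],s["width"],w2tool([546.5,-111.8,136]))
E
```

```text
[ 546.57504974 -113.02726074  180.13841454] [ 3.12381342 -0.00654904  2.00535892] [-0.48696819  0.56166458 -4.26935867] [-0.03421638  0.0036353   0.0275207 ] 40.40571869562221 [ 0.85570244 -0.3362739  44.14596395]
```

>>> move_arm --series '[[[0.0008, -0.0003, 0.02], 0], [[0.0008, -0.0003, 0.035], 0], [[0.0008, -0.0003, 0.044], 0], [[0.0008, -0.0003, 0.044], 0]]'

```text
clock: 8.95
eef_pos: [546.5, -111.9, 136.0]
tool_rot: [3.124, -0.007, 2.005]
force: [-0.4, -0.2, -5.2]
width: 40.5
```

```bash
python3 - <<'E'
from h import *
s=read_state();print(s["eef_pos"],s["tool_rot"],s["force"],s["torque"],s["width"])
Tt=tool();T=campose("wrist");a=get_image("wrist");b=get_image("side");cv2.imwrite("pics/w7raw.png",a)
c=cv2.resize(a[150:400,230:400],None,fx=2.35,fy=2.35,interpolation=3);C=np.zeros((590,800,3),np.uint8);C[:c.shape[0],:c.shape[1]]=c[:590,:]
C[:395,400:795]=cv2.resize(b[140:240,280:380],(395,395),interpolation=3);cv2.imwrite("pics/w7.png",C)
E
```

```text
[ 546.53734126 -111.90593994  135.99840792] [ 3.12421961 -0.00677131  2.00535739] [-0.38390204 -0.17072266 -5.20016543] [0.02173188 0.006531   0.07809871] 40.50745538688396
```

View pics/w7.png

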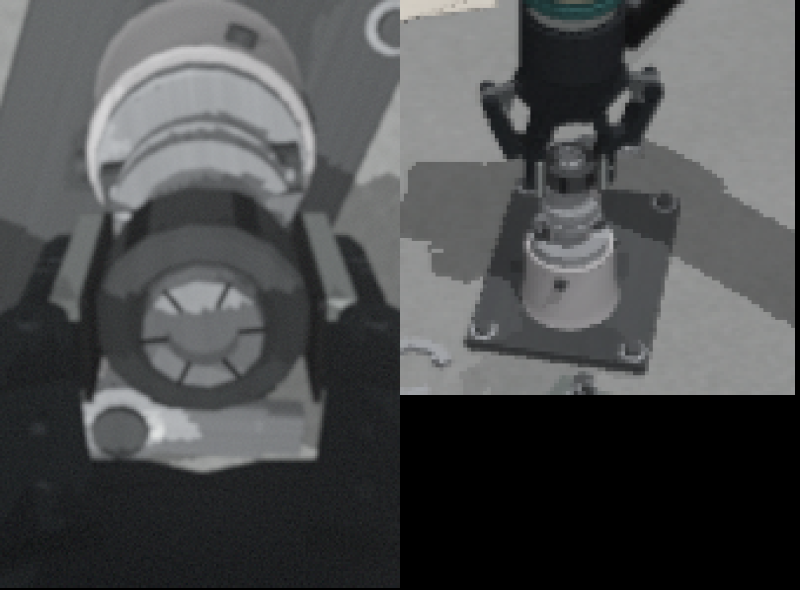

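The picture shows the chuck hanging centred above the ring. I'll lower it gently in small steps, watching the force.

>>> move_arm --series '[[[0, 0, 0.003], 0], [[0, 0, 0.006], 0], [[0, 0, 0.008], 0], [[0, 0, 0.008], 0]]'

```text
clock: 9.55
eef_pos: [547.0, -111.7, 128.5]
tool_rot: [3.123, -0.006, 2.005]
force: [-0.0, -0.1, -5.6]
width: 40.4
```

>>> move_arm --series '[[[0, 0, 0.001], 0], [[0, 0, 0.002], 0], [[0, 0, 0.002], 0]]'

```text
clock: 9.93
eef_pos: [547.0, -111.7, 126.4]
tool_rot: [3.123, -0.006, 2.005]
force: [0.5, 0.1, -5.0]
width: 40.6
```

>>> move_arm --series '[[[0, 0, 0.001], 0], [[0, 0, 0.002], 0], [[0, 0, 0.002], 0]]'

```text
clock: 10.3
eef_pos: [547.0, -111.7, 124.3]
tool_rot: [3.124, -0.006, 2.005]
force: [0.4, -0.4, -5.3]
width: 40.4
```

>>> move_arm --series '[[[0, 0, 0.001], 0], [[0, 0, 0.0015], 0], [[0, 0, 0.0015], 0]]'

```text
clock: 10.68
eef_pos: [547.0, -111.6, 122.7]
tool_rot: [3.124, -0.006, 2.006]
force: [0.5, 0.0, -4.9]
width: 40.2
```

>>> move_arm --series '[[[0, 0, 0.001], 0], [[0, 0, 0.0015], 0], [[0, 0, 0.0015], 0]]'

```text
clock: 11.05
eef_pos: [546.9, -111.6, 121.2]
tool_rot: [3.124, -0.007, 2.005]
force: [-0.5, 0.9, -4.9]
width: 40.6
```

>>> move_arm --series '[[[0, 0, 0.0005], 0], [[0, 0, 0.001], 0], [[0, 0, 0.001], 0]]'

```text
clock: 11.42
eef_pos: [546.9, -111.6, 120.1]
tool_rot: [3.124, -0.007, 2.005]
force: [-0.3, 0.2, -5.6]
width: 40.5
```

No contact at 120 mm, well below the 127 mm riding height, so the slots are already over the dogs. Home is expected at about 119.

>>> move_arm --series '[[[0, 0, 0.0005], 0], [[0, 0, 0.001], 0], [[0, 0, 0.001], 0]]'

```text
clock: 11.8
eef_pos: [547.0, -111.6, 119.2]
tool_rot: [3.124, -0.007, 2.005]
force: [-1.0, -0.2, -4.5]
width: 40.4
```

>>> move_arm --series '[[[0, 0, 0.0005], 0], [[0, 0, 0.0008], 0], [[0, 0, 0.0008], 0]]'

```text
clock: 12.18
eef_pos: [547.1, -111.8, 118.9]
tool_rot: [3.124, -0.006, 2.005]
force: [-2.3, 0.1, 3.1]
width: 40.4
```

Contact at 118.9, exactly the predicted home height. Releasing, then raising straight up.

>>> move_arm --series '[[[0, 0, 0], 0], [[0, 0, 0], 0], [[0, 0, 0], 0], [[0, 0, 0], 0], [[0, 0, 0], 0]]' --claw 1

```text
clock: 12.8
eef_pos: [547.1, -111.7, 118.9]
tool_rot: [3.124, -0.006, 2.005]
force: [-0.5, 0.5, 0.1]
width: 85.2
```

>>> move_arm --series '[[[0.0, 0.0005, -0.03], 0], [[0.0005, 0.0014, -0.08], 0], [[0.0008, 0.002, -0.12], 0], [[0.0008, 0.002, -0.12], 0], [[0.0008, 0.002, -0.12], 0]]'

```text
clock: 13.42
eef_pos: [546.4, -111.8, 238.5]
tool_rot: [3.124, -0.006, 2.005]
force: [-0.5, 0.2, -1.3]
width: 85.4
```

```bash
python3 - <<'E'
from h import *
s=read_state();print(s["eef_pos"],s["tool_rot"],s["force"],s["width"])
T=campose("wrist");a=get_image("wrist");b=get_image("side");cv2.imwrite("pics/w8raw.png",a);np.save("w8.npy",T)
cv2.imwrite("pics/s8raw.png",b)
k=np.array([546.8,-111.8]);th=.095
pv=k+70*np.array([np.sin(th),-np.cos(th)]);print("pivot",pv)
u,v=w2px("wrist",[*pv,120],T);print(u,v, w2px("wrist",[546.8,-111.8,150],T))
r=rect(a,"wrist",T,pv+[0,20],119.5,80,3)
c=cv2.resize(b[140:240,280:380],(315,315),interpolation=3)
C=np.zeros((480,800,3),np.uint8);C[:,:480]=r;C[:315,485:]=c;cv2.imwrite("pics/w8.png",C)
E
```

```text
[ 546.38355047 -111.84931947  238.45005949] [ 3.12444252 -0.00619489  2.00528775] [-0.51011973  0.19513141 -1.2920953 ] 85.38190484589587
pivot [ 553.4400018  -181.48436249]
291.27807580920654 255.71609351715702 [315.02783604 203.18364843]
```

View pics/w8.png

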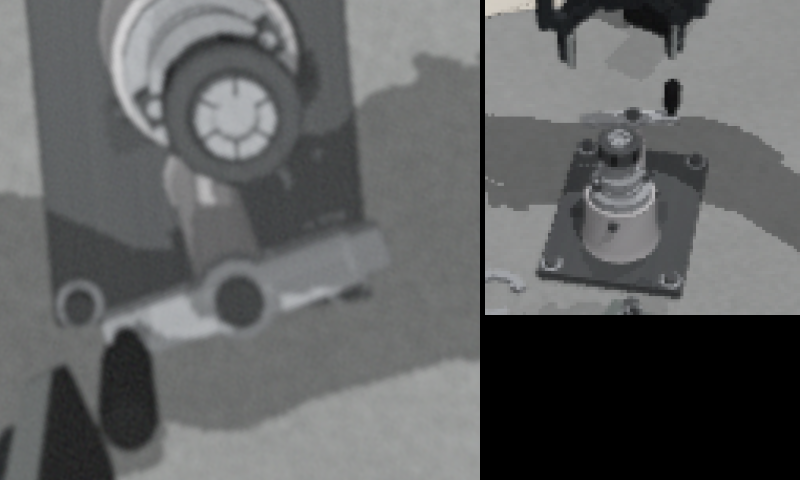

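The slots sit over the dogs and the keeper pivot is where predicted. The knob base is at rectified (127,345), which gives about (515.7,-196.5), 40.6 mm from the pivot. I'll move above it with the jaws partly closed as a cage across the tangent.

>>> move_arm --series '[[[-0.02, -0.02, 0], 0.18], [[-0.04, -0.04, 0], 0.36], [[-0.055, -0.055, 0], 0.54], [[-0.0638, -0.0637, 0], 0.72], [[-0.0638, -0.0637, 0], 0.9]]' --claw 0.45

```text
clock: 14.15
eef_pos: [513.7, -197.7, 234.7]
tool_rot: [3.14, -0.016, 1.097]
force: [0.2, -0.1, -0.3]
width: 38.6
```

>>> move_arm --series '[[[0, 0, 0], 0.18], [[0, 0, 0], 0.36], [[0, 0, 0], 0.54], [[0, 0, 0], 0.72], [[0, 0, 0], 0.755]]'

```text
clock: 14.78
eef_pos: [513.2, -197.4, 233.6]
tool_rot: [-3.131, -0.01, 0.342]
force: [-0.0, -0.0, 0.0]
width: 38.5
```

```bash
python3 - <<'E'
from h import *
s=read_state();print(s["eef_pos"],s["tool_rot"],s["qpos"].round(2),s["width"])
T=campose("wrist");a=get_image("wrist");cv2.imwrite("pics/w9raw.png",a);np.save("w9.npy",T)
for z in(120,154): print(z,w2px("wrist",[515.7,-196.5,z],T))
cv2.imwrite("pics/w9.png",cv2.resize(a[100:400,160:480],None,fx=2,fy=2,interpolation=3)[:600])
E
```

```text
[ 513.18820117 -197.35985017  233.55333824] [-3.13061195 -0.01028251  0.34226777] [ 0.29  0.48  0.06  1.8  -0.05  0.86 -0.86] 38.52621183420603
120 [319.08274298 189.36531115]
154 [318.96935538 201.25209577]
```

View pics/w9.png

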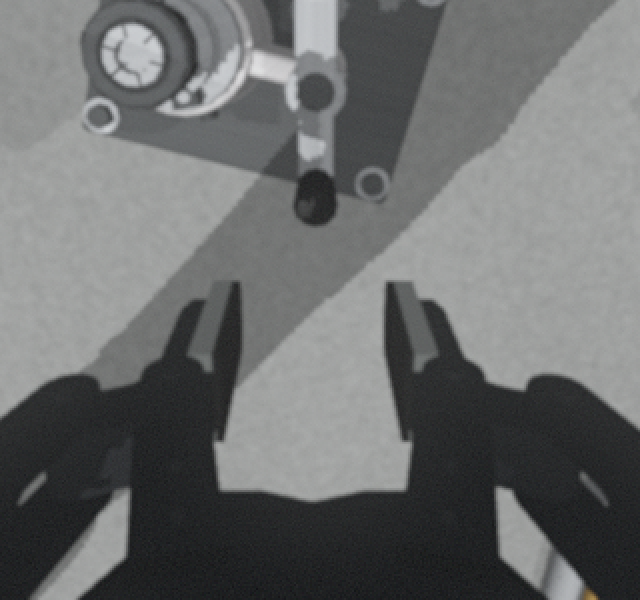

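The knob top is at raw (317.5,202.5), against (319,201) predicted, and the keeper is at world angle ≈ 0.34. I'll lower the cage round the knob.

>>> move_arm --series '[[[0.0016, 0, 0.04], 0], [[0.0016, 0.0004, 0.08], 0], [[0.0016, 0.0008, 0.105], 0], [[0.0016, 0.0008, 0.1085], 0], [[0.0016, 0.0008, 0.1085], 0]]'

```text
clock: 15.45
eef_pos: [516.1, -196.2, 125.6]
tool_rot: [-3.131, -0.011, 0.343]
force: [-0.1, -0.1, 0.1]
width: 38.3
```

```bash
python3 - <<'E'
from h import *
s=read_state();T=tool();print(s["eef_pos"],s["tool_rot"],s["force"])
pv=np.array([553.4,-181.5]);y0=s["tool_rot"][2]
for j in np.linspace(.45,1.80,9):   # world keeper angle of the cage centre, led so rear finger pushes
    p=pv-40*np.array([np.cos(j),np.sin(j)]); d=T[:3,:3].T@(np.array([*p,125])-T[:3,3]); print(round(j,2),p.round(1),(d/1000).round(4),round(y0-j,3))
E
```

```text
[ 516.06252029 -196.22098123  125.57183459] [-3.13086411 -0.01101617  0.34338616] [-0.09795042 -0.0936564   0.13692485]
0.45 [ 517.4 -198.9] [0.0003 0.003  0.0005] -0.107
0.62 [ 520.8 -204.7] [0.0016 0.0096 0.0005] -0.275
0.79 [ 525.2 -209.8] [0.004  0.0159 0.0004] -0.444
0.96 [ 530.3 -214.2] [0.0074 0.0217 0.0004] -0.613
1.12 [ 536.2 -217.6] [0.0117 0.0269 0.0004] -0.782
1.29 [ 542.5 -220. ] [0.0169 0.0313 0.0004] -0.95
1.46 [ 549.1 -221.3] [0.0226 0.0347 0.0004] -1.119
1.63 [ 555.8 -221.4] [0.0289 0.0371 0.0005] -1.288
1.8 [ 562.5 -220.5] [0.0355 0.0385 0.0006] -1.457
```

>>> move_arm --series '[[[0.0003, 0.003, 0], -0.107], [[0.0016, 0.0096, 0], -0.275], [[0.004, 0.0159, 0], -0.444], [[0.0074, 0.0217, 0], -0.613], [[0.0117, 0.0269, 0], -0.782]]'

```text
clock: 16.08
eef_pos: [536.4, -217.7, 127.0]
tool_rot: [3.14, -0.015, 1.132]
force: [-1.1, 1.3, 0.4]
width: 38.9
```

```bash
python3 - <<'E'
from h import *
s=read_state();T=tool();print(s["eef_pos"],s["tool_rot"],s["force"])
pv=np.array([553.4,-181.5]);y0=s["tool_rot"][2]
for j in (1.29,1.45,1.6,1.7,1.8,1.9,1.95,2.0):
    p=pv-40*np.array([np.cos(j),np.sin(j)]); d=T[:3,:3].T@(np.array([*p,125])-T[:3,3]); print(round(j,2),p.round(1),(d/1000).round(4),round(y0-j,3))
E
```

```text
[ 536.44536287 -217.69881725  127.02058488] [ 3.14029873 -0.01532793  1.13151019] [-1.06903055  1.2808042   0.43823334]
1.29 [ 542.3 -219.9] [0.0004 0.0063 0.002 ] -0.158
1.45 [ 548.6 -221.2] [0.002  0.0125 0.0021] -0.318
1.6 [ 554.6 -221.5] [0.0043 0.018  0.0021] -0.468
1.7 [ 558.6 -221.2] [0.0062 0.0215 0.0021] -0.568
1.8 [ 562.5 -220.5] [0.0086 0.0247 0.0022] -0.668
1.9 [ 566.3 -219.4] [0.0112 0.0277 0.0022] -0.768
1.95 [ 568.2 -218.7] [0.0126 0.0292 0.0023] -0.818
2.0 [ 570.  -217.9] [0.0141 0.0305 0.0023] -0.868
```

>>> move_arm --series '[[[0.0004, 0.0063, 0.002], -0.158], [[0.002, 0.0125, 0.002], -0.318], [[0.0043, 0.018, 0.002], -0.468], [[0.0062, 0.0215, 0.002], -0.568], [[0.0086, 0.0247, 0.002], -0.668]]'

```text
clock: 16.7
eef_pos: [562.3, -221.3, 126.7]
tool_rot: [3.131, -0.009, 1.803]
force: [-1.2, 0.9, 0.9]
width: 38.6
```

>>> move_arm --series '[[[0.0003, 0.002, 0], -0.04], [[0.0006, 0.004, 0], -0.08], [[0.0006, 0.004, 0], -0.08]]'

```text
clock: 17.08
eef_pos: [566.3, -220.5, 127.2]
tool_rot: [3.13, -0.007, 1.882]
force: [-1.7, -2.3, 1.4]
width: 38.7
```

>>> move_arm --series '[[[0.0003, 0.001, 0], -0.02], [[0.0006, 0.002, 0], -0.04], [[0.0006, 0.002, 0], -0.04]]'

```text
clock: 17.45
eef_pos: [567.6, -219.9, 127.3]
tool_rot: [3.131, -0.007, 1.922]
force: [-2.5, -3.5, 2.3]
width: 38.1
```

>>> move_arm --series '[[[0.0003, 0.001, 0], 0], [[0.0005, 0.0015, 0], 0], [[0.0005, 0.0015, 0], 0]]'

```text
clock: 17.82
eef_pos: [567.6, -219.9, 127.2]
tool_rot: [3.134, -0.006, 1.921]
force: [-4.4, -4.5, 2.5]
width: 38.7
```

The push has stalled at about 6 N where the stop is expected (cage 1.92 − 0.25 lag ≈ 1.67 world). Backing off, raising and checking.

>>> move_arm --series '[[[0, -0.005, 0], 0], [[0, -0.009, 0], 0], [[0, -0.009, -0.03], 0], [[0, -0.009, -0.08], 0], [[0, -0.009, -0.12], 0]]'

```text
clock: 18.45
eef_pos: [559.4, -223.2, 249.0]
tool_rot: [3.131, -0.006, 1.922]
force: [0.3, -0.8, -0.2]
width: 38.2
```

>>> move_arm --series '[[[-0.03, 0, -0.03], 0], [[-0.06, 0, -0.03], 0], [[-0.06, 0, -0.03], 0], [[-0.06, 0, -0.03], 0]]'

```text
clock: 18.95
eef_pos: [579.8, -278.3, 278.2]
tool_rot: [3.131, -0.008, 1.923]
force: [0.3, 1.3, -0.1]
width: 38.3
```

```bash
python3 - <<'E'
from h import *
s=read_state();print(s["clock"],s["eef_pos"],s["tool_rot"],s["force"])
T=campose("wrist");a=get_image("wrist");b=get_image("side");t=get_image("top")
r=rect(a,"wrist",T,(550,-150),119.5,80,3)
C=np.zeros((480,800,3),np.uint8);C[:,:480]=r;C[:310,485:795]=cv2.resize(b[140:240,280:380],(310,310),interpolation=3)
cv2.imwrite("pics/w10.png",C);cv2.imwrite("pics/top10.png",t)
E
```

```text
18.95 [ 579.8120372  -278.34532155  278.21946307] [ 3.13075241 -0.00764251  1.9233174 ] [ 0.32590423  1.25637247 -0.10936654]
```

View pics/w10.png

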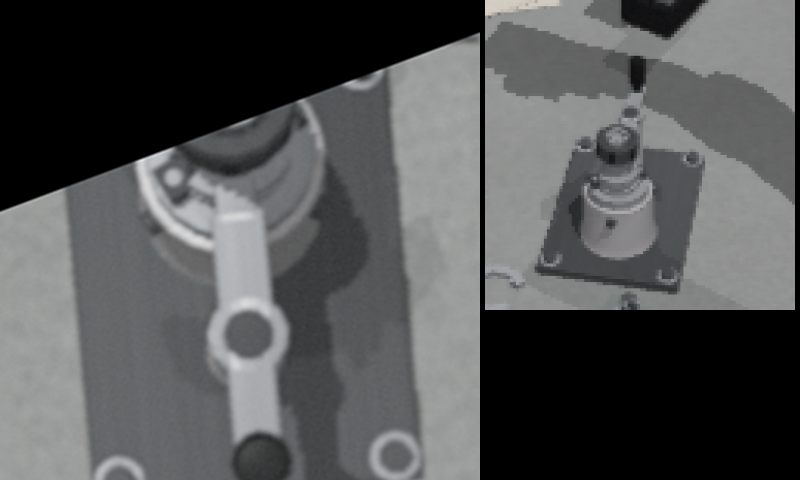

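The wrist view shows the keeper nose over the flange at (240,200) and the arm parallel to the plate edge (0.11 against 0.09 rad), so it is at its stop. The gripper is clear. Handing in.

```bash
python3 -c "
from cell import *
print(finish_job())"
```

```text
the job is handed in; nothing more can be done
None
```

The collet chuck is in the tightening fixture, and the keeper is swung to its stop over the flange. I handed the job in at about 19 s of the 59 s allowed; the system gives no verdict.

- **Seating:** I turned the chuck to the measured dog angle before lowering it. It went straight over the dogs with no searching. It touched down at TCP height 118.9 mm, the predicted home height, with a change in wrist force of about 8 N. The picture after release showed the slots over the dogs while the keeper was still open, at about 0.25 rad.
- **Keeper:** I pushed the knob round between the part-open fingers until it stalled at about 6 N, where the stop should be. In the last picture the nose lay over the flange and the keeper was parallel to the fixture's y axis to about 0.02 rad, so roughly 1.57 rad. The gripper was raised clear and touching nothing.
- **Other tools:** None were touched that I noticed, but I did not measure their positions again at the end.
- **Disagreement:** My first estimate of the chuck position from the top camera was about 5 mm off the close-up wrist views. I used the wrist values.

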